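# Clear the wash tank's lid and hold it at its balance point

## Robot

A 6-joint arm with a two-finger parallel gripper is mounted at the origin on a cart in front of the work surface, level with it; the furniture and walls round the work are solid. World frame = base frame: x ahead of the robot, y to its left, z up, the work surface at z = 0. Lengths are in mm, angles in rad, forces in N, time in s.
With the tool pointing down it reaches from about 375 to 925 mm from the base axis. Payload 5.7 kg.
Tool frame: the origin (TCP) lies at the very end of the fingers, on their centre line; the grasp point (between the pads) lies 19 mm behind it (ctrl.tcp_to_grasp is the z of the grasp point in the tool frame, in mm); z points along the fingers, y is the line along which they close (so a half turn about z gives the same grasp; the last joint's range is limited). The gripper opens to 88 mm and grips with 3 to 60 N. Pads are 20 mm wide; open, the fingers measure 115 mm over their backs; the gripper's body (75 mm by 178 mm) begins 61 mm behind the grasp point.
Start: joints at [1.214, 0.359, 1.51, -0, 1.272, -0.115], TCP at [143.665, 582.514, 222.623] pointing down, gripper open.
Joint ranges: [-2.97, 2.97], [-1.01, 2.36], [0.21, 2.38], [-0.96, 4.11], [0.2, 2.71], [-2.98, 2.98]. Speed limits (rad/s): [2.39, 2.39, 3.14, 3.14, 3.14, 3.14].

## Interface

Orientations are given as a 3x3 rotation matrix whose columns are the frame's x, y, z axes.
In Python, from rig import ctrl gives the robot as it stands.
- The arm moves only by the tool shift_gripper, called after "Request:" as name(argument=value, ...) on one line, values as JSON. Schema: {"type":"object","properties":{"deltas":{"type":"array","items":{"type":"array","items":{"type":"number"},"minItems":5,"maxItems":5},"minItems":1,"maxItems":5},"only":{"type":"string"},"quiet":{"type":"boolean"},"lines":{"type":"string"}},"required":["deltas"],"additionalProperties":false}. deltas is a list of rows, 1 to 5 of them, each of 5 numbers: dx, dy, dz in mm, then a turn about the tool's z in rad, then the finger opening in mm; each row is the pose to reach, as a shift and turn from the pose commanded when the call began, along the tool's axes at that moment; what a row does not reach only later rows make up. A row lasts 1/8 s, in which the tool goes at most 62.5 mm and 0.188 rad, less where a joint would pass 70% of its speed; a pose out of reach is approached as far as the arm can. The fingers move at their own pace and stop on an object; the grip force is fixed at half the most. Time passes only in rows, so rows that do not move let the fingers close. The tool returns the time, the measured TCP pose, the force, the opening and the grip force at its end. only (a regular expression) keeps the lines of the reply that match it, lines (a string "A,B") keeps lines A to B, and quiet returns only ok. Input that does not fit is refused with a message, and nothing moves.
- ctrl.get_obs(): the state, without advancing time (a new reading comes with each control period).
- ctrl.camera(name): name is "scene" or "top"; returns the picture (420x560x3 uint8, red, green, blue); there is no depth.
- ctrl.camera_model(name): a dict with "mtx" (3x3 intrinsics, pixels), "camera_from_world" (4x4, takes a point from world to camera coordinates). Camera axes: x right, y down, z forward; pixel columns grow to the right and rows downward; lengths in mm; the calibration is good to about 2 mm. A picture is of the moment at which its call begins. camera_model takes no time and is no camera call.
- ctrl.hand_in(): hands the job in; it is judged then, once.
The state is a dict: "t": time; "qpos": joint angles; "joint_velocities": joint speeds; "tau": joint torques, N m; "tcp_pos": TCP position; "eef_rot": TCP orientation; "force": force on the tool from outside, world axes, zero at the start; "ft_torque": the same for the moment, N m; "grip_width": finger opening in mm; "grasp_force": force on a finger pad.
Only numpy, scipy, OpenCV 4.12 (cv2) and the standard library are available. Lean on these libraries where they do the work, as an engineer would, in place of code of your own. Each camera call takes 0.05 s, during which the arm holds its last target. There are 200 camera calls.

## Task

The washing tank's lid has lost its stay and has to be held open for the technician who will screw on the new one. First unhook the board carrier that was left hanging on the lid's grip bar, hook it onto the drip rail near the rail's free end, slide it back along the rail until it meets the stop collar and let it hang there. Then take the grip bar and swing the lid up to its balance point, where it wants to fall neither shut nor back, never letting it tip over backwards, and finish still gripping the bar and holding the lid still there; leave the screw dish, the screwdriver and the loose stay arm where they are.

Things in the scene. Friction and masses are not known exactly. Their poses are not given: they have to be found in the camera images.
- tank: Small stainless washing tank, fixed, 110 mm deep (x), 150 wide (y), 105 high to the rim, black plinth, lid hinged at the back. Origin: centre of its underside; +x to the back (hinge side), -x the front with the lid's grip bar, z up.
- lid (a joint): Tank lid's angle (rad): 0 shut, grows as its front is lifted and swung up and back, back stop 1.95. Lid 0.40 kg, swings freely (no spring, hardly any friction): falls shut below its balance point, backwards above it. It always balances at 1.406 (80.6 degrees, just short of upright). Lifting it at the bar takes about 2 N.
- lid_bar (a point): Middle of the lid's grip bar: round, steel, 10 mm thick, along the tank's y, 122 mm free between its arms; shut: 97 mm in front of the tank's origin, 120 mm high, 38 mm before the lid's front edge, 42 mm before the wall. It can turn between the fingers: grip it from above, closing along the tank's x, and follow it round with the tool still pointing down.
- lid_hinge (a point): Middle of the lid's hinge axis, which runs along the tank's y: 63 mm behind the tank's origin, 105 mm high. The shut bar lies 160 mm in front of it and 15 mm above it; at the balance point the bar stands 160 mm above the axis and 12 mm in front of it.
- carrier: Board carrier, loose, 60 to 105 g: two wire hooks, a black lift tab above, below (51 to 99 mm down) an aluminium plate 58 x 48 mm with a small blue board on its -x face. Origin: centre of the bar it hangs on, midway between the hooks; y along that bar, z up, +x the open side (hook tips). Over the hooks 48 mm long in y. It starts on the lid's grip bar with +x towards the tank's back.
- lift_tab (a point): Middle of the carrier's lift tab, 31 mm above the carrier's origin: black, 8 mm thick (carrier x), 26 mm wide (y), from 13 to 49 mm above the origin. Grip it from above across its thickness, fingertips at least 10 mm above the origin so as to clear bar and hooks.
- hook_tips (a point): Between the carrier's two open hook tips, 14 mm on its +x side, 14 mm below its origin. Hooks of 4 mm wire, 4 mm play either side of a 10 mm bar; the stems run straight down at x = -11 mm to 46 mm below the origin. To unhook: lift 25 to 35 mm, then at least 25 mm towards the carrier's -x, then up; hook on in reverse order.
- drip_stand: Drip stand, fixed, right of the tank: shallow steel tray 230 x 76 x 14 mm; from one post at its far end (98 mm behind the origin) a round level rail 10 mm thick runs forward over the tray's middle, its centre 140 mm high. Origin: centre of its underside; rail along x, +x to the post, free end at x = -110 mm. The carrier may hang with its open side to either side.
- rail_end (a point): Free end of the drip rail (on its centre line, 140 mm high), which carries a black ball of 16 mm diameter.
- collar: Dark steel stop collar clamped on the rail, 26 mm diameter, 10 mm long, with a screw on top. Origin: its centre, on the rail's centre line; x along the rail to the post. A carrier that touches it has its origin 29 mm before it (towards the free end).
- screw_dish: Round steel dish of screws, 87 mm across, 13 mm high, behind the tank; a bystander, leave alone. Origin: centre of its underside.
- screwdriver: Red-handled screwdriver, 167 mm long, lying behind the drip stand; a bystander. Origin: under its middle.
- stay_arm: The new stay: flat steel arm 118 x 12 x 6 mm, lying behind the tank; a bystander. Origin: under its middle.

How it is judged (in metres and radians):
On the way, in this order (a step that is already met when the one before it is completed fails the run):
1. the carrier is hooked over the drip rail towards its free end, its origin at least 60 mm before the collar (y of carrier in the frame of drip_stand between -0.01 and 0.01 m and z of carrier in the frame of drip_stand between 0.132 and 0.149 m and x of carrier in the frame of collar between -0.19 and -0.06 m), for 0.1 s.
2. the carrier hangs released on the rail, against the collar (gap under 8 mm) (y of carrier in the frame of drip_stand between -0.01 and 0.01 m and z of carrier in the frame of drip_stand between 0.132 and 0.149 m and x of carrier in the frame of collar between -0.037 and 0 m and angle between carrier's own z axis and vertical below 0.25 rad and contact force between the fingers and carrier below 0.05 N and contact force between carrier and drip_stand above 0.2 N), for 0.2 s.
3. the lid is up at its balance point (value of joint lid between 1.326 and 1.486 rad), for 0.3 s.
At the end, for the whole second after the job is handed in: Carrier hangs released on the drip rail, within 8 mm of the stop collar; the lid is at 1.406 +- 0.08 rad, still (under 0.05 rad/s), with the gripper's fingers on its grip bar (over 1 N) and nothing else holding it (all of step 2 and all of step 3 and linear speed of carrier below 0.05 m/s and velocity of joint lid between -0.05 and 0.05 rad/s and contact force between the fingers and tank above 1 N and distance between the grasp point and lid_bar below 0.085 m and contact force between carrier and tank below 0.05 N); the arm keeps its last pose, push and grip.
It fails at once if the lid tips over backwards (beyond 1.70 rad) (value of joint lid above 1.7 rad).
It fails at once if a bystander is moved more than 30 mm (distance of any of screw_dish, screwdriver, stay_arm from where it was at the start of the episode above 0.03 m).
It also fails if it takes over 61 s, if anything falls off the work surface, if the arm or the gripper's body presses on something with over 40 N, if the wrist force passes 120 N, or if a joint passes its speed limit or range.

## Working session

There is one attempt and no reset: what is moved stays moved. The work goes in short steps, Python scripts to look and compute and a tool call to move; the robot and the scene stay as the last step left them, time stands still between calls to the robot, and variables do not carry over. Pictures are saved under pics/ and viewed, at most 10 in all, crops included, and the job is handed in when it is done.

```bash
ls; mkdir -p pics
```

Run:
```python
from rig import ctrl
import cv2, numpy as np
for n in ("scene","top"):
    cv2.imwrite(f"pics/{n}0.png",cv2.resize(ctrl.camera(n)[:,:,::-1],(800,600),interpolation=cv2.INTER_CUBIC))
    m=ctrl.camera_model(n);print(n,np.round(m["mtx"],1).tolist(),np.round(m["camera_from_world"],3).tolist())
o=ctrl.get_obs();print(o["t"],o["tcp_pos"],np.round(o["eef_rot"],3).tolist(),o["grip_width"],ctrl.tcp_to_grasp)
```

```text
pics
scene [[488.6, 0.0, 282.5], [0.0, 488.6, 206.2], [0.0, 0.0, 1.0]] [[0.592, -0.806, 0.016, -91.895], [-0.619, -0.467, -0.631, 563.169], [0.516, 0.364, -0.775, 687.373], [0.0, 0.0, 0.0, 1.0]]
top [[473.5, 0.0, 285.7], [0.0, 473.5, 213.2], [0.0, 0.0, 1.0]] [[-0.007, -1.0, 0.013, 295.19], [-0.981, 0.005, -0.196, 605.337], [0.196, -0.014, -0.981, 860.66], [0.0, 0.0, 0.0, 1.0]]
0.1 [143.46846764 581.92927153 221.90380933] [[-0.971, 0.239, -0.001], [0.239, 0.971, -0.002], [0.0, -0.002, -1.0]] 88.16494912071742 -18.700000000000003
```

View pics/scene0.png

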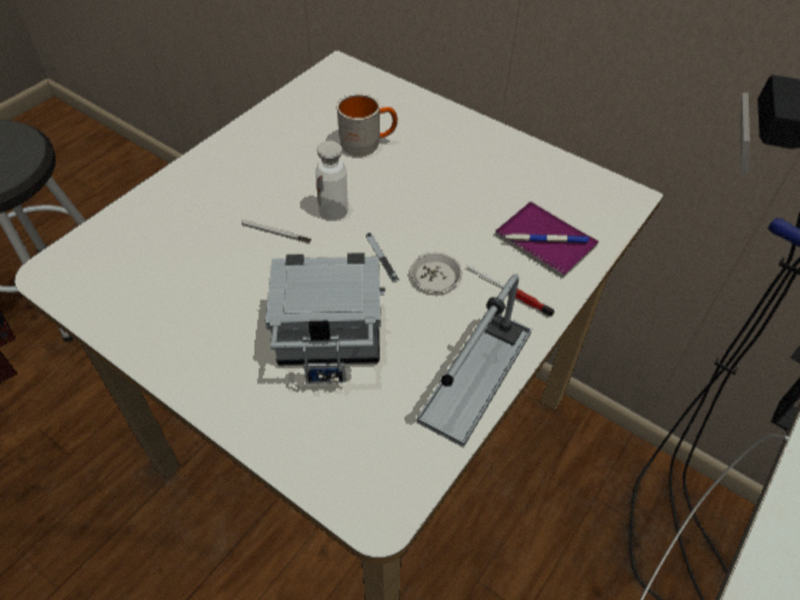

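View pics/top0.png

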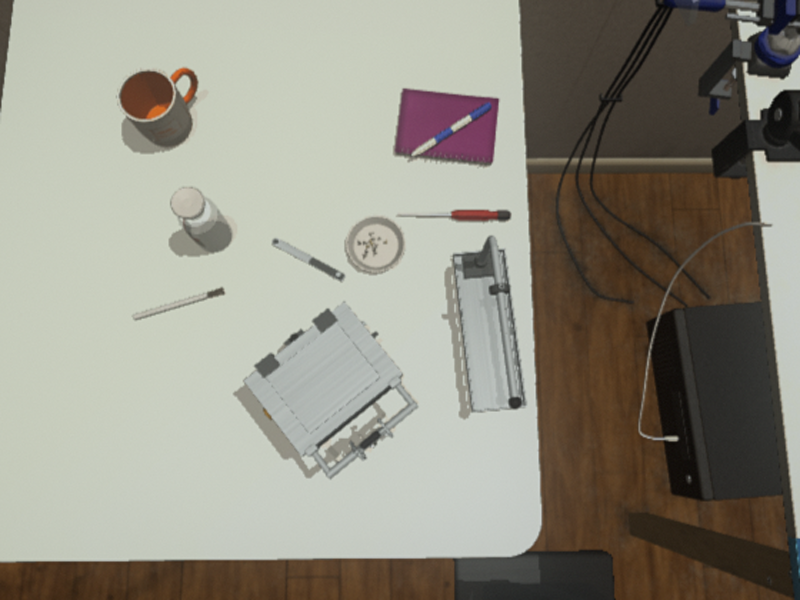

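The scene view shows the tank with the carrier on the grip bar (tab about 319,330), rail ball (447,380) and collar (494,305). The top view shows the bar ends (415,405)/(330,472), tab (372,440), ball (516,403) and collar (499,289). I'll zoom in for precision.

Run:
```python
import cv2
from rig import ctrl
for n,(c,r,w,h,s) in dict(scene=(180,170,200,145,4),top=(165,160,210,178,3.35)).items():
    im=ctrl.camera(n)[:,:,::-1]; cv2.imwrite(f"pics/{n}_raw.png",im)
    cv2.imwrite(f"pics/{n}1.png",cv2.resize(im[r:r+h,c:c+w],None,fx=s,fy=s,interpolation=cv2.INTER_CUBIC))
```

```text
(no output)
```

View pics/scene1.png

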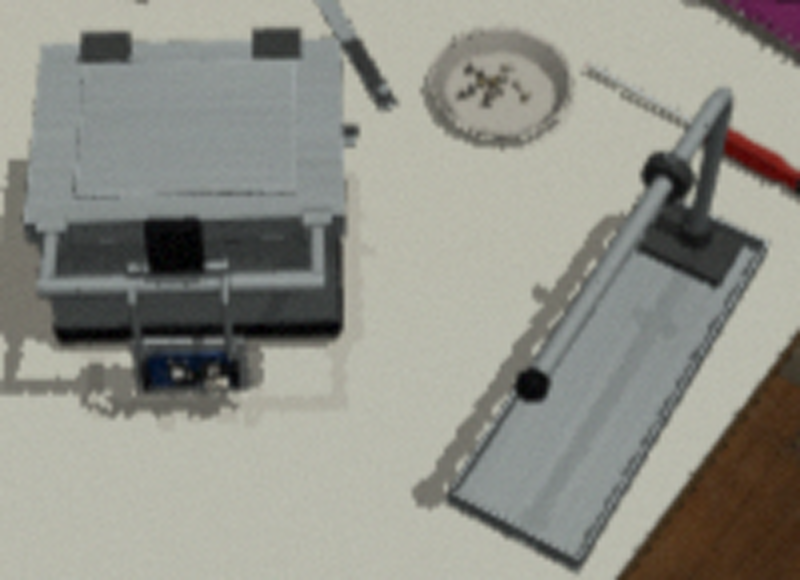

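View pics/top1.png

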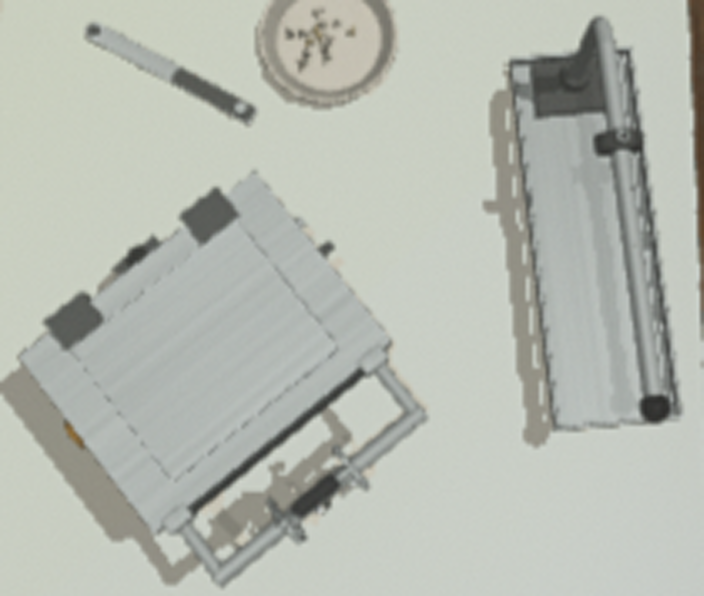

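Scene crop: tab centre (176,246), bar corners (46,287)/(318,280), ball (532,384), collar (667,176). Top crop: bar corners (221,573)/(419,413), tab (316,496), ball (655,408), collar (618,142). Next I'll triangulate these.

Create h.py:
```python
import numpy as np, cv2
from rig import ctrl
P={}
for n in("scene","top"):
    m=ctrl.camera_model(n); P[n]=np.array(m["mtx"])@np.array(m["camera_from_world"])[:3]
def tri(a,b):
    X=cv2.triangulatePoints(P["scene"],P["top"],np.float64(a),np.float64(b)).ravel(); return X[:3]/X[3]
def pr(n,X):
    p=P[n]@np.append(X,1); return p[:2]/p[2]
def onz(n,p,z):
    A=P[n]; return np.linalg.solve(np.c_[A[:,:2],-np.array([*p,1])],-(A[:,2]*z+A[:,3]))[:2]
```

Run:
```python
from h import *
S=lambda u,v:((u+.5)/4+179.5,(v+.5)/4+169.5)
T=lambda u,v:((u+.5)/3.35+164.5,(v+.5)/3.35+159.5)
pts=dict(barL=((46,287),(221,573)),barR=((318,280),(419,413)),tab=((176,246),(316,496)),ball=((532,384),(655,408)),collar=((667,176),(618,142)))
for k,(a,b) in pts.items():
    X=tri(S(*a),T(*b)); print(k,X.round(1),"reproj",(pr("scene",X)-S(*a)).round(2))
    z={'bar':120,'tab':151}.get(k[:3],140); print('   at z',z,onz("scene",S(*a),z).round(1),onz("top",T(*b),z).round(1))
    pts[k]=X
d=pts["barL"]-pts["barR"];print("bar len",np.linalg.norm(d),"yaw of +y",np.arctan2(-d[0],d[1]),"mid",(pts["barL"]+pts["barR"])/2)
d=pts["collar"]-pts["ball"];print("rail",np.linalg.norm(d),np.arctan2(d[1],d[0]))
for k,z in(('tab',151),('tab',165)):print(onz("top",T(316,496),z))
```

```text
barL [388.2 389.8 116.1] reproj [ 0.67 -0.03]
   at z 120 [385.7 388.5] [389.3 388.5]
barR [469.1 287.1 118. ] reproj [ 0.67 -0.09]
   at z 120 [467.  287.1] [469.9 286.1]
tab [427.3 339.1 148.4] reproj [ 0.26 -0.02]
   at z 151 [425.6 338. ] [427.6 338.6]
ball [470.3 165.8 138.4] reproj [ 0.32 -0.06]
   at z 140 [468.9 165.7] [470.6 165.6]
collar [610.4 180.1 137.6] reproj [ 0.37 -0.09]
   at z 140 [607.9 179.8] [610.4 179.9]
bar len 130.733704464535 yaw of +y 0.6669243326445808 mid [428.62697255 338.46943718 117.02001698]
rail 140.83973780332664 0.10186094228170894
[427.63632699 338.59770349]
[427.62840671 338.00313711]
```

Add to h.py:
```python
def go(x,y,z,yaw=None):
    "tool-axis shift from measured TCP to world target; yaw = heading of tool y"
    o=ctrl.get_obs(); R=np.array(o["eef_rot"]); d=R.T@(np.array([x,y,z])-o["tcp_pos"])
    h=np.arctan2(R[1,1],R[0,1]); t=0 if yaw is None else (h-yaw+np.pi/2)%np.pi-np.pi/2
    print("shift",d.round(1),"turn",round(t,3),"| tcp",np.round(o["tcp_pos"],1),"yaw",round(h,3),"t",o["t"],"w",round(o["grip_width"],1),"F",np.round(o["force"],1),"q6",round(o["qpos"][5],2))
```

```text
(no output)
```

Request:
shift_gripper(deltas=[[-334, -168, 0, 0.66, 30], [-334, -168, 0, 0.66, 30], [-334, -168, 0, 0.66, 30], [-334, -168, 0, 0.66, 30], [-334, -168, 0, 0.66, 30]])

```text
t: 0.82
tcp_pos: [382.4, 377.9, 222.7]
eef_rot: [[-0.619, 0.785, 0.0], [0.785, 0.619, 0.0], [0.0, 0.0, -1.0]]
force: [1.5, 0.4, -0.3]
grip_width: 41.2
grasp_force: 0.0
```

```bash
python3 -c "
from h import *
go(427.6,338.5,200,.667)"
```

```text
shift [-58.9  11.1  22.7] turn 0.001 | tcp [382.4 377.9 222.7] yaw 0.668 t 0.825 w 41.2 F [ 1.5  0.4 -0.3] q6 -0.02
```

Request:
shift_gripper(deltas=[[-59, 11, 10, 0, 30], [-59, 11, 22, 0, 30], [-59, 11, 22, 0, 30], [-59, 11, 40, 0, 30], [-59, 11, 40, 0, 30]])

```text
t: 1.45
tcp_pos: [424.2, 340.5, 181.9]
eef_rot: [[-0.622, 0.783, -0.003], [0.783, 0.622, -0.001], [0.001, -0.003, -1.0]]
force: [-0.2, -0.4, -0.4]
grip_width: 29.9
grasp_force: 0.0
```

```bash
python3 -c "
from h import *
go(427.6,338.5,136,.667)
cv2.imwrite('pics/a.png',np.hstack([cv2.resize(ctrl.camera(n)[r:r+100,c:c+100,::-1],(400,400),interpolation=2) for n,r,c in(('scene',190,175),('top',255,210))]))"
```

```text
shift [-3.7  1.6 45.9] turn 0.004 | tcp [424.2 340.5 181.9] yaw 0.671 t 1.45 w 29.9 F [-0.2 -0.4 -0.4] q6 -0.12
```

View pics/a.png

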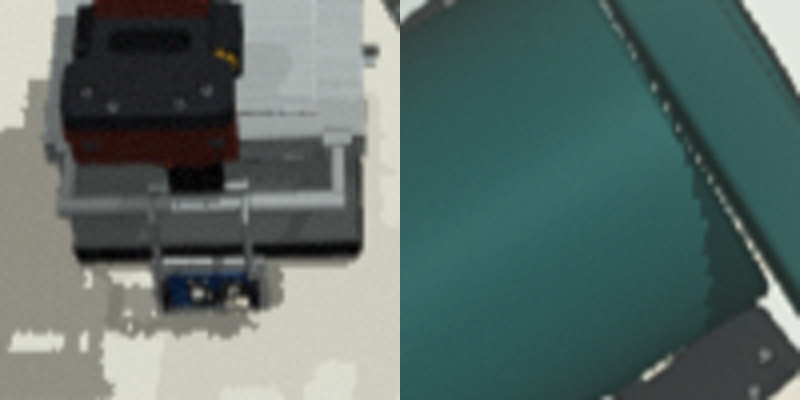

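The gripper sits above the tab (tab visible at 197,178 in the left half) and the top view is blocked by the arm. I'll descend in line.

Request:
shift_gripper(deltas=[[-2, 1, 0, 0, 30], [-2, 1, 18, 0, 30], [-2, 1, 34, 0, 30], [-2, 1, 46, 0, 30], [-2, 1, 46, 0, 30]])

```text
t: 2.17
tcp_pos: [427.6, 338.5, 135.6]
eef_rot: [[-0.62, 0.784, -0.002], [0.784, 0.62, -0.001], [0.0, -0.002, -1.0]]
force: [0.5, -0.9, -1.3]
grip_width: 29.9
grasp_force: 0.0
```

```bash
python3 -c "
from h import *
go(427.6,338.5,136,.667)"
```

```text
shift [ 0.   0.  -0.4] turn 0.002 | tcp [427.6 338.5 135.6] yaw 0.669 t 2.175 w 29.9 F [ 0.5 -0.9 -1.3] q6 -0.13
```

Request:
shift_gripper(deltas=[[0, 0, 0, 0, 0], [0, 0, 0, 0, 0], [0, 0, 0, 0, 0], [0, 0, 0, 0, 0]])

```text
t: 2.68
tcp_pos: [428.6, 339.1, 137.0]
eef_rot: [[-0.62, 0.784, 0.001], [0.784, 0.62, 0.0], [-0.0, 0.001, -1.0]]
force: [0.0, -0.3, 0.5]
grip_width: 8.0
grasp_force: 30.0
```

Request:
shift_gripper(deltas=[[0, 0, -10, 0, 0], [0, 0, -20, 0, 0], [0, 0, -30, 0, 0], [0, 0, -30, 0, 0]])

```text
t: 3.18
tcp_pos: [429.1, 339.4, 167.9]
eef_rot: [[-0.62, 0.784, 0.002], [0.784, 0.62, 0.001], [-0.0, 0.002, -1.0]]
force: [0.8, -1.0, -0.5]
grip_width: 7.6
grasp_force: 30.0
```

```bash
python3 -c "
from h import *
go(427.6,338.5,166,.667)"
```

```text
shift [ 0.2 -1.7  1.9] turn 0.002 | tcp [429.1 339.4 167.9] yaw 0.669 t 3.175 w 7.6 F [ 0.8 -1.  -0.5] q6 -0.13
```

Request:
shift_gripper(deltas=[[0, -15, 0, 0, 0], [0, -30, 0, 0, 0], [0, -40, 0, 0, 0], [0, -40, -40, 0, 0], [0, -40, -90, 0, 0]])

```text
t: 3.8
tcp_pos: [395.4, 313.0, 256.5]
eef_rot: [[-0.62, 0.785, -0.003], [0.785, 0.62, -0.002], [0.0, -0.004, -1.0]]
force: [0.3, 0.8, -1.0]
grip_width: 7.8
grasp_force: 30.0
```

```bash
python3 -c "
from h import *
go(427.6,338.5,166,.667)
cv2.imwrite('pics/b.png',cv2.resize(ctrl.camera('scene')[120:320,160:400,::-1],(720,600),interpolation=2))"
```

```text
shift [-0.  41.4 90.3] turn 0.002 | tcp [395.4 313.  256.5] yaw 0.669 t 3.8 w 7.8 F [ 0.3  0.8 -1. ] q6 -0.14
```

View pics/b.png

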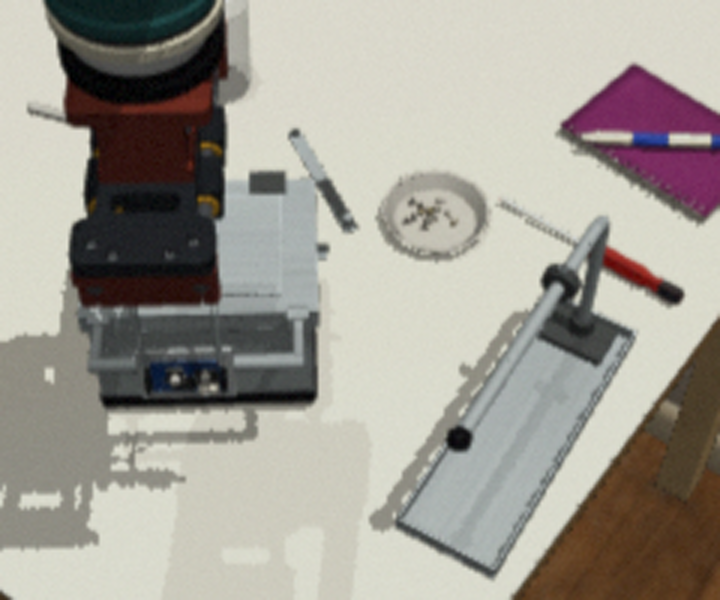

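Carrier is unhooked and held, plate above the lid. Now over the rail, turned, to its right-hand side.

Request:
shift_gripper(deltas=[[0, -10, -40, -0.18, 0], [-60, -10, -40, -0.36, 0], [-110, -10, -40, -0.54, 0], [-160, -10, -40, -0.72, 0], [-200, -10, -40, -0.9, 0]])

```text
t: 4.47
tcp_pos: [513.7, 149.2, 296.4]
eef_rot: [[-1.0, 0.006, 0.0], [0.006, 1.0, -0.0], [-0.0, -0.0, -1.0]]
force: [-0.6, 1.0, -0.5]
grip_width: 7.7
grasp_force: 30.0
```

```bash
python3 -c "
from h import *
go(520,130.5,290,1.673)"
```

```text
shift [ -6.5 -18.6   6.4] turn -0.109 | tcp [513.7 149.2 296.4] yaw 1.564 t 4.475 w 7.7 F [-0.6  1.  -0.5] q6 -1.41
```

Request:
shift_gripper(deltas=[[-6, -19, 0, -0.109, 0], [-6, -19, 0, -0.109, 0], [-6, -19, 50, -0.109, 0], [-6, -19, 100, -0.109, 0], [-6, -19, 109, -0.109, 0]])

```text
t: 5.1
tcp_pos: [515.4, 132.6, 184.8]
eef_rot: [[-0.995, -0.096, -0.007], [-0.096, 0.995, -0.001], [0.007, 0.0, -1.0]]
force: [-0.3, -0.4, -0.8]
grip_width: 8.0
grasp_force: 30.0
```

Request:
shift_gripper(deltas=[[0, 0, 0, 0, 0], [0, 0, 0, 0, 0]])

```text
t: 5.35
tcp_pos: [520.4, 132.5, 189.7]
eef_rot: [[-0.995, -0.097, 0.004], [-0.097, 0.995, 0.0], [-0.004, 0.0, -1.0]]
force: [0.8, -0.3, -1.2]
grip_width: 7.8
grasp_force: 30.0
```

```bash
python3 -c "
from h import *
go(515.9,170.3,187,1.673)
cv2.imwrite('pics/c.png',cv2.resize(ctrl.camera('scene')[120:320,190:400,::-1],(630,600),interpolation=2))"
```

```text
shift [ 0.8 38.1  2.7] turn -0.005 | tcp [520.4 132.5 189.7] yaw 1.668 t 5.35 w 7.8 F [ 0.8 -0.3 -1.2] q6 -1.55
```

View pics/c.png

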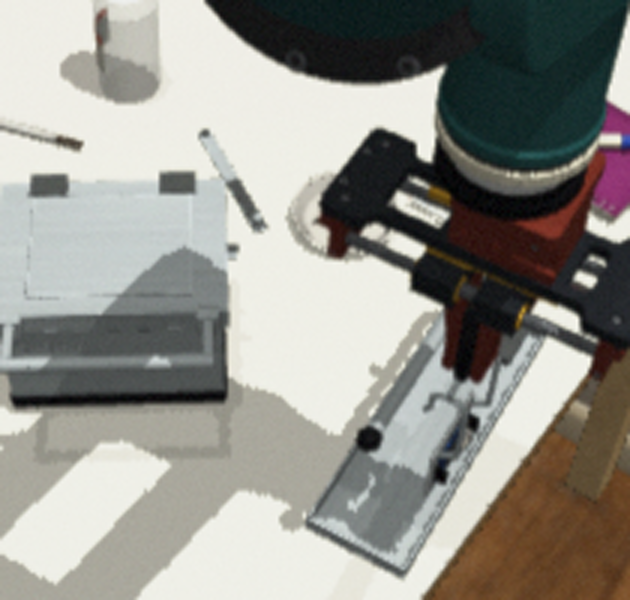

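Request:
shift_gripper(deltas=[[0, 15, 2, 0, 0], [0, 30, 2, 0, 0], [0, 38, 2, 0, 0], [0, 38, 2, 0, 0], [0, 38, 2, 0, 0]])

```text
t: 6.02
tcp_pos: [515.2, 169.8, 185.6]
eef_rot: [[-0.995, -0.098, -0.0], [-0.098, 0.995, -0.0], [0.0, -0.0, -1.0]]
force: [-0.1, 1.0, -1.1]
grip_width: 7.9
grasp_force: 30.0
```

```bash
python3 -c "
from h import *
go(515.9,170.3,157,1.673)"
```

```text
shift [-0.7  0.5 28.6] turn -0.004 | tcp [515.2 169.8 185.6] yaw 1.669 t 6.025 w 7.9 F [-0.1  1.  -1.1] q6 -1.48
```

Request:
shift_gripper(deltas=[[0, 0, 8, 0, 0], [0, 0, 16, 0, 0], [0, 0, 24, 0, 0], [0, 0, 28, 0, 0], [0, 0, 28, 0, 0]])

```text
t: 6.65
tcp_pos: [515.1, 169.7, 157.3]
eef_rot: [[-0.995, -0.097, -0.001], [-0.097, 0.995, -0.0], [0.001, -0.0, -1.0]]
force: [-0.5, -0.2, -0.6]
grip_width: 8.0
grasp_force: 30.0
```

```bash
python3 -c "
from h import *
go(515.9,170.3,157,1.673)"
```

```text
shift [-0.9  0.6  0.3] turn -0.005 | tcp [515.1 169.7 157.3] yaw 1.668 t 6.65 w 8.0 F [-0.5 -0.2 -0.6] q6 -1.48
```

Request:
shift_gripper(deltas=[[-20, 0, 0, 0, 0], [-40, 0, 0, 0, 0], [-55, 0, 0, 0, 0], [-60, 0, 0, 0, 0], [-60, 0, 0, 0, 0]])

```text
t: 7.28
tcp_pos: [574.7, 175.6, 157.4]
eef_rot: [[-0.995, -0.097, -0.001], [-0.097, 0.995, -0.0], [0.001, -0.0, -1.0]]
force: [-0.1, -0.1, -0.0]
grip_width: 7.5
grasp_force: 30.0
```

Request:
shift_gripper(deltas=[[-1.5, 0, 0, 0, 0], [-3, 0, 0, 0, 0], [-3, 0, 0, 0, 0]])

```text
t: 7.65
tcp_pos: [577.9, 175.9, 157.7]
eef_rot: [[-0.995, -0.097, 0.0], [-0.097, 0.995, -0.0], [-0.0, -0.0, -1.0]]
force: [0.1, 0.6, -1.0]
grip_width: 7.6
grasp_force: 30.0
```

Request:
shift_gripper(deltas=[[-1.5, 0, 0, 0, 0], [-3, 0, 0, 0, 0], [-3, 0, 0, 0, 0]])

```text
t: 8.02
tcp_pos: [580.8, 176.2, 157.6]
eef_rot: [[-0.995, -0.097, -0.0], [-0.097, 0.995, -0.0], [0.0, -0.0, -1.0]]
force: [-0.9, 0.2, -0.1]
grip_width: 7.7
grasp_force: 30.0
```

```bash
python3 -c "
from h import *
go(610.4-29*.995,180-2.9,157,1.673)"
```

```text
shift [-0.8  0.8  0.6] turn -0.005 | tcp [580.8 176.2 157.6] yaw 1.668 t 8.025 w 7.7 F [-0.9  0.2 -0.1] q6 -1.49
```

Request:
shift_gripper(deltas=[[-1, 0, 0, 0, 0], [-2, 0, 0, 0, 0], [-2, 0, 0, 0, 0]], only="tcp_p|force")

```text
tcp_pos: [581.0, 176.2, 157.3]
force: [-5.8, -1.1, 1.7]
grasp_force: 30.0
```

Request:
shift_gripper(deltas=[[-1, 0, 0, 0, 0], [-2, 0, 0, 0, 0], [-2, 0, 0, 0, 0]], only="tcp_p|force")

```text
tcp_pos: [581.1, 176.2, 157.1]
force: [-10.4, -1.9, 6.1]
grasp_force: 30.0
```

Request:
shift_gripper(deltas=[[3, 0, 0, 0, 0], [3, 0, 0, 0, 0]], only="tcp_p|force")

```text
tcp_pos: [580.9, 176.2, 157.3]
force: [-5.0, 0.1, -0.6]
grasp_force: 30.0
```

Request:
shift_gripper(deltas=[[3, 0, 0, 0, 24], [3, 0, 0, 0, 24], [3, 0, 0, 0, 24], [3, 0, 0, 0, 24]])

```text
t: 9.52
tcp_pos: [579.4, 176.0, 157.8]
eef_rot: [[-0.995, -0.097, 0.001], [-0.097, 0.995, 0.0], [-0.001, -0.0, -1.0]]
force: [-0.2, -0.4, -0.1]
grip_width: 24.4
grasp_force: 0.0
```

Request:
shift_gripper(deltas=[[0, 0, 0, 0, 24], [0, 0, -20, 0, 24], [0, 0, -60, 0, 24], [0, 0, -110, 0, 24], [0, 0, -110, 0, 24]], only="t:|tcp_p|force")

```text
t: 10.15
tcp_pos: [581.8, 176.6, 272.3]
eef_rot: [[-0.995, -0.097, 0.009], [-0.097, 0.995, 0.001], [-0.009, 0.001, -1.0]]
force: [0.4, -0.7, -0.2]
grasp_force: 0.0
```

Request:
shift_gripper(deltas=[[0, 62, 0, 0.18, 30], [0, 124, 0, 0.36, 30], [0, 180, 0, 0.54, 30], [30, 220, 0, 0.72, 30], [60, 240, 0, 0.9, 30]], only="t:|tcp_p|force")

```text
t: 10.78
tcp_pos: [494.2, 410.9, 265.7]
eef_rot: [[-0.692, 0.722, -0.002], [0.722, 0.692, -0.001], [0.001, -0.002, -1.0]]
force: [-0.1, -0.1, -0.7]
grasp_force: 0.0
```

```bash
python3 -c "
from h import *
go(428,338,190,.667)
cv2.imwrite('pics/d.png',np.hstack([cv2.resize(ctrl.camera(n)[r:r+140,c:c+100,::-1],(400,560),interpolation=2) for n,r,c in(('scene',175,280),('top',160,290))]))"
```

```text
shift [ -6.9 -98.   75.9] turn 0.097 | tcp [494.2 410.9 265.7] yaw 0.764 t 10.775 w 29.8 F [-0.1 -0.1 -0.7] q6 -0.18
```

View pics/d.png

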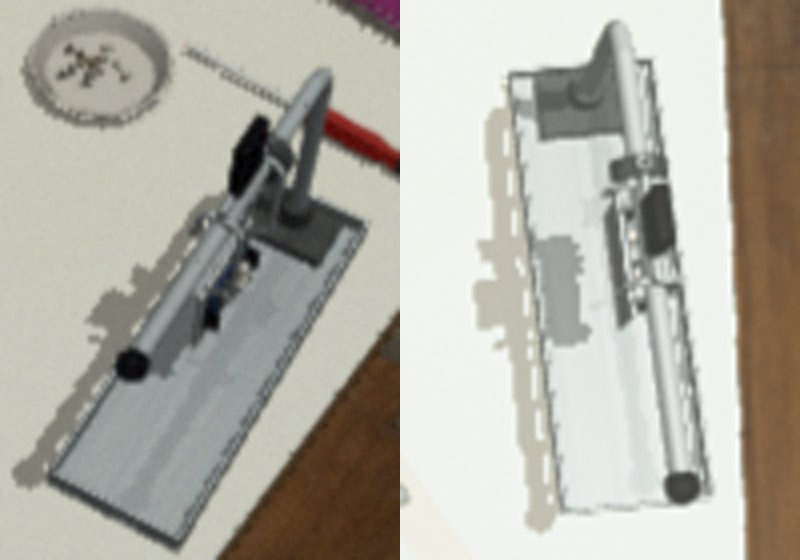

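The carrier hangs upright on the rail next to the collar (top half: tab (657,218), collar (638,167)). I'll check the gap numerically and move to the bar.

```bash
python3 -c "
from h import *
S=lambda u,v:((u+.5)/4+279.5,(v+.5)/4+174.5)
T=lambda u,v:((u-400+.5)/4+289.5,(v+.5)/4+159.5)
X=tri(S(248,157),T(657,218));print(X)
u=np.array([.995,.102,0]);print('tab before collar',(np.array([610.4,180.1,138])-X)@u, (X-np.array([610.4,180.1,138]))@np.array([-.102,.995,0]))
print(onz('top',T(657,218),180))
"
```

```text
[582.43617807 177.31087033 167.2361595 ]
tab before collar 28.10849405007668 0.07712582037611516
[580.60763359 178.64102507]
```

Request:
shift_gripper(deltas=[[-7, -60, 0, 0.097, 30], [-7, -98, 0, 0.097, 30], [-7, -98, 40, 0.097, 30], [-7, -98, 76, 0.097, 30], [-7, -98, 76, 0.097, 30]], only="t:|tcp_p|force")

```text
t: 11.5
tcp_pos: [428.6, 333.8, 188.8]
eef_rot: [[-0.623, 0.782, -0.005], [0.782, 0.623, -0.004], [0.0, -0.007, -1.0]]
force: [-0.2, 0.9, 0.4]
grasp_force: 0.0
```

```bash
python3 -c "
from h import *
go(428,338.2,108,.667)"
```

```text
shift [ 3.8  2.8 80.8] turn 0.005 | tcp [428.6 333.8 188.8] yaw 0.672 t 11.5 w 30.3 F [-0.2  0.9  0.4] q6 -0.14
```

Request:
shift_gripper(deltas=[[0, 0, 0, 0, 30], [0, 0, 0, 0, 30]], only="t:|tcp_p|force")

```text
t: 11.75
tcp_pos: [431.5, 336.4, 193.1]
eef_rot: [[-0.622, 0.783, 0.002], [0.783, 0.622, 0.001], [-0.0, 0.003, -1.0]]
force: [-0.5, -0.3, -0.3]
grasp_force: 0.0
```

```bash
python3 -c "
from h import *
go(428,338.2,102,.667)"
```

```text
shift [ 3.6 -1.9 91.1] turn 0.004 | tcp [431.5 336.4 193.1] yaw 0.671 t 11.75 w 29.8 F [-0.5 -0.3 -0.3] q6 -0.14
```

Request:
shift_gripper(deltas=[[3, -2, 30, 0, 30], [3, -2, 60, 0, 30], [3, -2, 80, 0, 30], [3, -2, 90, 0, 30], [3, -2, 90, 0, 30]], only="t:|tcp_p|force")

```text
t: 12.38
tcp_pos: [427.1, 337.1, 101.9]
eef_rot: [[-0.622, 0.783, 0.0], [0.783, 0.622, -0.0], [-0.0, 0.0, -1.0]]
force: [0.1, -0.3, 0.9]
grasp_force: 0.0
```

Request:
shift_gripper(deltas=[[0, 0, 0, 0, 0], [0, 0, 0, 0, 0], [0, 0, 0, 0, 0], [0, 0, 0, 0, 0]])

```text
t: 12.88
tcp_pos: [427.3, 337.3, 102.4]
eef_rot: [[-0.622, 0.783, 0.001], [0.783, 0.622, 0.001], [-0.0, 0.001, -1.0]]
force: [-1.4, -0.7, 5.6]
grip_width: 9.1
grasp_force: 30.0
```

```bash
python3 -c "
from h import *
go(428,338.2,102,.667)"
```

```text
shift [0.3 1.1 0.4] turn 0.004 | tcp [427.3 337.3 102.4] yaw 0.671 t 12.875 w 9.1 F [-1.4 -0.7  5.6] q6 -0.13
```

```bash
python3 -c "
from h import *
T=np.r_[np.arange(0,1.35,.1),1.35,1.38,1.406]
a=T+np.arctan2(15,160);r=np.hypot(15,160)
p=np.c_[160-r*np.cos(a),-(r*np.sin(a)-15)]
for i in range(0,len(T)-1,5):
  print('; '.join('0 %.1f %.1f 0 0'%tuple(q) for q in p[i+1:i+6]-p[i]),T[i+1:i+6].round(2),'world end',(np.array([427.3,337.3,102.4])+p[min(i+5,len(T)-1)]@np.array([[.783,.622,0],[0,0,-1]])).round(1))"
```

```text
0 2.3 -15.9 0 0; 0 6.2 -31.5 0 0; 0 11.6 -46.6 0 0; 0 18.5 -61.1 0 0; 0 26.8 -74.9 0 0 [0.1 0.2 0.3 0.4 0.5] world end [448.3 354.  177.3]
0 9.6 -12.9 0 0; 0 20.5 -24.7 0 0; 0 32.5 -35.4 0 0; 0 45.5 -44.8 0 0; 0 59.4 -52.9 0 0 [0.6 0.7 0.8 0.9 1. ] world end [494.8 390.9 230.1]
0 14.6 -6.7 0 0; 0 29.8 -11.8 0 0; 0 45.5 -15.4 0 0; 0 53.4 -16.7 0 0; 0 58.2 -17.2 0 0 [1.1  1.2  1.3  1.35 1.38] world end [540.4 427.1 247.3]
0 4.2 -0.4 0 0 [1.41] world end [543.6 429.7 247.7]
```

Request:
shift_gripper(deltas=[[0, 2.3, -16, 0, 0], [0, 6.2, -31.5, 0, 0], [0, 11.6, -46.6, 0, 0], [0, 18.5, -61, 0, 0], [0, 26.8, -75, 0, 0]])

```text
t: 13.5
tcp_pos: [446.5, 352.6, 176.1]
eef_rot: [[-0.622, 0.783, -0.003], [0.783, 0.622, -0.003], [-0.0, -0.004, -1.0]]
force: [-0.8, -1.1, -2.2]
grip_width: 9.2
grasp_force: 30.0
```

Request:
shift_gripper(deltas=[[0, 9.6, -13, 0, 0], [0, 20.5, -24.7, 0, 0], [0, 32.5, -35.4, 0, 0], [0, 45.5, -44.8, 0, 0], [0, 59.4, -53, 0, 0]])

```text
t: 14.12
tcp_pos: [492.5, 389.4, 231.1]
eef_rot: [[-0.622, 0.783, -0.004], [0.783, 0.622, -0.003], [0.0, -0.004, -1.0]]
force: [-4.8, -4.3, 6.4]
grip_width: 9.1
grasp_force: 30.0
```

```bash
python3 -c "
from h import *
go(494.8,390.9,230.1)
cv2.imwrite('pics/e.png',cv2.resize(ctrl.camera('scene')[120:320,160:400,::-1],(720,600),interpolation=2))"
```

```text
shift [-0.3  2.7  1. ] turn 0 | tcp [492.5 389.4 231.1] yaw 0.671 t 14.125 w 9.1 F [-4.8 -4.3  6.4] q6 -0.11
```

View pics/e.png

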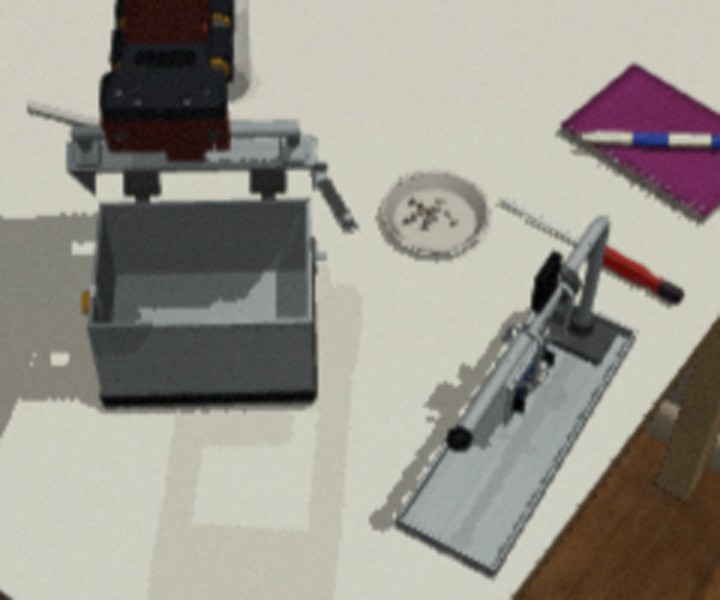

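Lid is open with the bar held (bar ends at about (80,130) and (297,128)), carrier still hanging. I'll carry on slowly.

Request:
shift_gripper(deltas=[[0, 10, -5, 0, 0], [0, 20, -9, 0, 0], [0, 30, -12, 0, 0], [0, 38, -14, 0, 0], [0, 45.5, -15.4, 0, 0]])

```text
t: 14.8
tcp_pos: [530.2, 419.6, 246.5]
eef_rot: [[-0.622, 0.783, 0.001], [0.783, 0.622, 0.001], [0.0, 0.001, -1.0]]
force: [-2.8, -1.1, 6.2]
grip_width: 9.2
grasp_force: 30.0
```

Request:
shift_gripper(deltas=[[0, 3, -0.6, 0, 0], [0, 6, -1, 0, 0], [0, 9, -1.4, 0, 0], [0, 9, -1.4, 0, 0]])

```text
t: 15.3
tcp_pos: [537.4, 425.3, 247.6]
eef_rot: [[-0.622, 0.783, 0.001], [0.783, 0.622, 0.001], [0.0, 0.002, -1.0]]
force: [-1.0, -0.1, 5.4]
grip_width: 9.0
grasp_force: 30.0
```

```bash
python3 -c "
from h import *
go(543.6,429.7,247.7)"
```

```text
shift [-0.4  7.6 -0.1] turn 0 | tcp [537.4 425.3 247.6] yaw 0.671 t 15.3 w 9.0 F [-1.  -0.1  5.4] q6 -0.1
```

Request:
shift_gripper(deltas=[[0, 3, 0, 0, 0], [0, 6, -0.3, 0, 0], [0, 7.5, -0.3, 0, 0], [0, 7.5, -0.3, 0, 0], [0, 7.5, -0.3, 0, 0]])

```text
t: 15.92
tcp_pos: [543.3, 430.0, 248.1]
eef_rot: [[-0.622, 0.783, 0.001], [0.783, 0.622, 0.002], [0.0, 0.002, -1.0]]
force: [-1.6, -0.4, 5.8]
grip_width: 8.9
grasp_force: 30.0
```

Request:
shift_gripper(deltas=[[0, 0, 0, 0, 0], [0, 0, 0, 0, 0], [0, 0, 0, 0, 0], [0, 0, 0, 0, 0]])

```text
t: 16.42
tcp_pos: [543.2, 430.0, 248.1]
eef_rot: [[-0.622, 0.783, 0.001], [0.783, 0.622, 0.002], [0.0, 0.002, -1.0]]
force: [-1.8, 0.4, 6.4]
grip_width: 9.3
grasp_force: 30.0
```

```bash
python3 -c "
from h import *
go(543.6,429.7,247.7)
print(np.round(ctrl.get_obs()['joint_velocities'],3))
cv2.imwrite('pics/f.png',np.hstack([cv2.resize(ctrl.camera(n)[r:r+140,c:c+100,::-1],(400,560),interpolation=2) for n,r,c in(('scene',145,180),('scene',175,280))]))"
```

```text
shift [-0.5  0.1  0.4] turn 0 | tcp [543.2 430.  248.1] yaw 0.671 t 16.425 w 9.3 F [-1.8  0.4  6.4] q6 -0.1
[ 0.    -0.001 -0.     0.001  0.001  0.   ]
```

View pics/f.png

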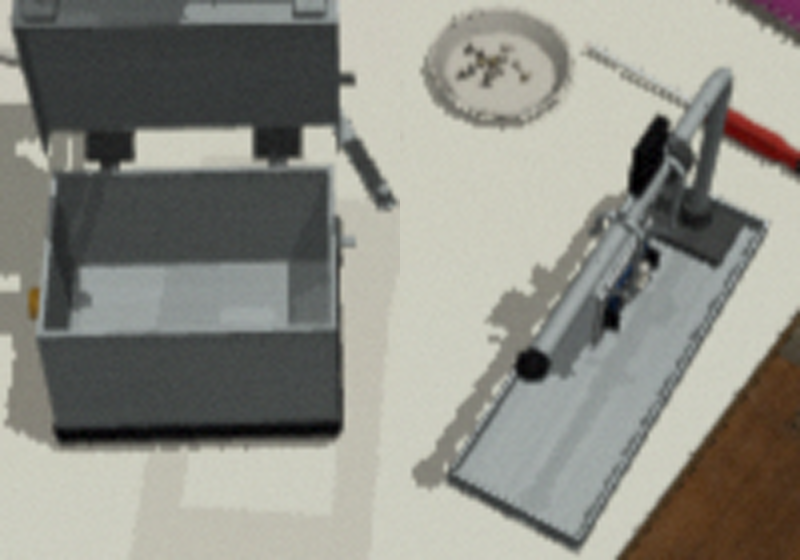

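The lid stands near upright, with its underside facing the camera (edge at about row 20 in the left half). The carrier still hangs at the collar (tab at 650,155). The angle worked out from the TCP travel is about 1.406 and the arm is still, so I'm handing in.

```bash
python3 -c "
from rig import ctrl
print(ctrl.hand_in())"
```

```text
the job is handed in; nothing more can be done
None
```

I handed the job in at about 16.5 s (limit 61 s): the carrier hangs released on the rail, measured within about 1 mm of touching the collar, and the gripper holds the lid still by its bar at about 1.41 rad, worked out from tool travel; no verdict was returned.

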